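Lay down the knock-out block and bed it against the stop

ROBOT

A 6-joint arm with a two-finger parallel gripper is mounted at the origin on the work surface. World frame = base frame: x ahead of the robot, y to its left, z up, the work surface at z = 0. Lengths are in m, angles in rad, forces in N, time in s.
With the tool pointing down it reaches from about 0.35 to 0.725 m from the base axis. Payload 4.3 kg.
Tool frame: the origin (TCP) lies between the finger pads; the fingertips stand 22 mm ahead of it and the grasp point (between the pads) lies 3 mm ahead of it; z points along the fingers, y is the line along which they close (so a half turn about z gives the same grasp; the last joint's range is limited). The gripper opens to 85 mm and grips with 20 to 120 N. Pads are 22 mm wide; open, the fingers measure 114 mm over their backs; the gripper's body (76 mm by 85 mm) begins 54 mm behind the grasp point. The pads swing forward as they close: fully open they stand 13 mm farther back than shut.
Start: joints at [-1.365, 0.377, 0.081, 1.274, 0, 1.46], TCP at [0.179, -0.547, 0.253] pointing down, gripper open.
Joint ranges: [-2.72, 2.72], [-0.84, 1.66], [-1.02, 1.22], [-1.77, 2.12], [-1.37, 1.28], [-3.14, 3.14]. Speed limits (rad/s): [2.57, 2.57, 3.14, 3.14, 3.14, 3.14].

INTERFACE

Orientations are given as [roll, pitch, yaw] about the fixed x, y, z axes, in that order (R = Rz(yaw) Ry(pitch) Rx(roll)).
In Python, from bench import bot gives the robot as it stands.
- The arm moves only by the tool step_arm, never from a script. Its argument "motion" is a list of rows, each a list of 5 numbers: the closure, from 0 (fully open) to 1 (shut), then the shift along the tool's x, y, z in mm, then the turn about the tool's z in degrees. In form: [[fingers, dx, dy, dz, spin], ...]. A call has 1 to 10 rows; each row shifts and turns the commanded pose from where the row before left it, along the tool's axes as they then stand; what a row does not reach is not made up. A row lasts 1/8 s, in which the tool goes at most 62.5 mm and 10.7 degrees, less where a joint would pass 70% of its speed; a pose out of reach is approached as far as the arm can. A call with a gripper value outside its range is refused whole. The fingers move at their own pace and stop on an object; "newtons" is the grip in N (left out, the last holds). Time passes only in rows, so rows that do not move let the fingers close. It gives the time, the measured TCP pose, the force, the opening and the grip force at its end, in the units of the state.
- bot.read_state(): the state, without advancing time (a new reading comes with each control period).
- bot.grab_frame(name): name is "scene" or "side" or "wrist"; returns (picture, depth): 400x640x3 uint8, blue, green, red; 400x640 float32, m along the optical axis (not along the pixel's ray), 0 where there is no reading.
- bot.calibration(name): a dict with "intrinsics" (3x3 intrinsics, pixels), "R" (3x3) and "t" (3): a world point X has camera coordinates R X + t. Camera axes: x right, y down, z forward; pixel columns grow to the right and rows downward; lengths in m; the calibration is good to about 2 mm. A picture is of the moment at which its call begins: read the wrist's pose just before it. calibration takes no time and is no camera call; for the wrist camera it gives the pose at the moment of the call.
- bot.close_job(): hands the job in; it is judged then, once.
Trained networks look in the newest picture that a camera, given by its name, has taken for a name from the list of things; names that differ only in an ending like _2 or _b are one class to them, and where a whole thing is asked for, a point or a joint stands for the part that bears it (a point fixed in the world has none). Each returns a list of dicts, best first, with "score" (0 to 1); they miss things now and then, are a little off and sometimes report something else, mostly with a low value. They report only what shows in the picture. A call takes as long as a camera call. They do not tell look-alikes from the thing itself.
- bot.recognise(camera, name): "rect" ([left, top, right, bottom] in pixels, round what is visible of it).
The state is a dict: "t": time; "joint_pos": joint angles; "qd": joint speeds; "tau": joint torques, N m; "ee_pos": TCP position; "orientation": TCP orientation; "wrist_force": force on the tool from outside, world axes, zero at the start; "torque": the same for the moment, N m; "finger_gap": opening from 0.0 (shut) to 1.0 (fully open); "finger_force": force on a finger pad.
Only numpy, scipy, OpenCV 4.12 (cv2) and the standard library are available. Lean on these libraries where they do the work, as an engineer would, in place of code of your own. Each camera call takes 0.05 s, during which the arm holds its last target. There are 200 camera calls.

TASK

The brass knock-out block stands on its end on the small work board. Push it over with the fingertips, away from its drilled face and towards the stop strip, so that it lies flat on its plain back on the board with the holes facing up, then push it along until its whole top end bears flat and square against the stop strip. Only push: do not lift, carry or tip it any other way, leave the pen parts, the burnisher and the ink bottle where they are, and finish clear of everything.

Things in the scene. Friction and masses are not known exactly. Their poses are not given: they have to be found in the camera images.
- block: Loose brass knock-out block, 28 (x) x 50 (y) x 84 mm (z), 0.65 to 0.95 kg, at first standing on end on the board within 0.3 rad of square to it. Origin: centre of the foot it stands on; z runs along its length; +x out of the plain back, -x out of the drilled face (three blind holes 14, 11, 8 mm wide, 20 deep, on the centre line 18, 42, 62 mm above the foot).
- heel (a point): Middle of the block's lower back edge, on which it tips: 14 mm along +x from the block's origin, axes as the block's. Pushed near the top of the drilled face (1 to 2 N) the block tips about this edge and, once its top has moved about 27 mm, falls by itself. Sliding it, lying, or standing if pushed within 10 mm of its foot, takes 5 to 11 N.
- head (a point): Middle of the block's upper back edge: in the block's frame 14 mm along +x and 84 mm along +z. When the block lies on its back this is the foot of the end that must meet the stop strip. Meeting it askew by over 0.1 rad the block tends to jam when pushed from behind: square it first. Axes as the block's.
- board: Fixed flat wooden work board, 200 (x) x 260 (y) x 8 mm thick, its upper face 8 mm above the bench. Origin: centre of its underside, on the bench. Its x axis points across the board to the stop strip, a dark wooden strip along its whole far edge, 14 mm thick, top 24 mm above the bench (16 mm above the board).
- stop (a point): Middle of the foot of the stop strip's face, on the board's upper face: in the board's frame 86 mm along +x, 8 mm up, axes as the board's. The face is the plane x = 0 and looks to -x. At the start the block's plain back faces it; laid down, the block's top end lands 30 to 55 mm short of it.
- section: Loose black hard rubber grip section, a 13 mm thick, 26 mm tall cylinder standing on the board near a side edge, about 112 mm from the centre line. Bystander. Origin: centre of its foot.
- cap: Loose black hard rubber pen cap, 15 mm thick, 40 mm tall, standing on the board near the other side edge. Bystander. Origin: centre of its foot.
- barrel: Loose marbled green celluloid barrel, 13 mm thick, 72 mm long along x, lying on the bench beside the board. Bystander. Origin: middle of its underside.
- pressure_bar: Loose steel pressure bar, 66 (x) x 6 x 4 mm with a hooked end 8 mm high, lying on the bench beside the board. Bystander. Origin: middle of its underside.
- burnisher: Loose boxwood burnisher, 150 mm long along x, 22 mm thick, lying on the bench on the board's other side. Bystander. Origin: near its middle, on the bench.
- ink: Closed ink bottle, 52 mm wide, 55 mm tall, standing on the bench beyond the stop strip. Bystander. Origin: centre of its foot.
Not all that is in view belongs to the job. Of the things like the block, leave any that is blue; of the rest the smaller one is meant.

How it is judged:
By the outcome, as a careful person would: the job done as asked, in the order asked, and still so for the second after the job is handed in, with the robot touching nothing.
It also fails if it takes over 58 s, if anything falls off the work surface, if the arm or the gripper's body presses on something with over 40 N, if the wrist force passes 120 N, or if a joint passes its speed limit or range.

## Working session

There is one attempt and no reset: what is moved stays moved. The work goes in short steps, Python scripts to look and compute and a tool call to move; the robot and the scene stay as the last step left them, time stands still between calls to the robot, and variables do not carry over. Pictures are saved under pics/ and viewed, at most 10 in all, crops included, and the job is handed in when it is done.

Besides the shell and the picture viewer there is one more tool, called after ">>>" as name(argument=value, ...), one argument or row to a line, values as JSON. step_arm: Moves the arm, as the interface text tells. Its arguments: {"type":"object","properties":{"motion":{"type":"array"},"newtons":{"type":"number"}},"required":["motion"]}

```bash
mkdir -p pics; cat > h.py <<'E'
import numpy as np, cv2
from bench import bot
def grab(n,save=None):
    c=bot.calibration(n); im,d=bot.grab_frame(n)
    if save: cv2.imwrite(f'pics/{save}.png',im)
    return im,d,c
def world(d,c):
    K=c['intrinsics'];R=np.array(c['R']);t=np.array(c['t'])
    v,u=np.mgrid[:d.shape[0],:d.shape[1]]
    P=np.stack([(u-K[0][2])/K[0][0]*d,(v-K[1][2])/K[1][1]*d,d],-1)
    W=(P-t)@R; W[d==0]=np.nan
    return W
E
python3 - <<'E'
from h import *
s=bot.read_state();print(s['t'],s['ee_pos'],s['orientation'])
a,_,c=grab('scene','s1')
print(np.round(c['t'],3), np.round(-np.array(c['R']).T@c['t'],3))
for n in ['block','board','section','cap','ink']: print(n,[(r['rect'],r['score']) for r in bot.recognise('scene',n)])
b,_,c=grab('side','d1'); print(np.round(-np.array(c['R']).T@c['t'],3))
for n in ['block','board']: print(n,[(r['rect'],r['score']) for r in bot.recognise('side',n)])
E
```

```text
0.0 [ 0.17846824 -0.54596564  0.25234879] [-3.13955513e+00 -2.49692749e-04  3.15789584e-01]
[-0.411 -0.124  1.199] [ 1.033 -0.485  0.564]
block [([229.6, 151.2, 267.2, 213.2], 0.98), ([295.7, 193.7, 328.7, 254.4], 0.83), ([283.1, 149.0, 308.9, 192.1], 0.7)]
board [([224.0, 216.8, 410.7, 324.4], 0.63)]
section []
cap [([373.5, 199.3, 415.7, 244.1], 0.42)]
ink [([315.8, 295.0, 349.9, 345.5], 0.97)]
[0.437 0.725 0.503]
block [([414.7, 221.1, 440.7, 280.5], 0.79), ([412.5, 173.5, 452.6, 233.4], 0.72), ([271.0, 157.4, 295.7, 188.0], 0.64), ([331.5, 173.1, 355.3, 223.6], 0.61)]
board [([252.4, 166.5, 392.5, 253.8], 0.87)]
```

View pics/s1.png

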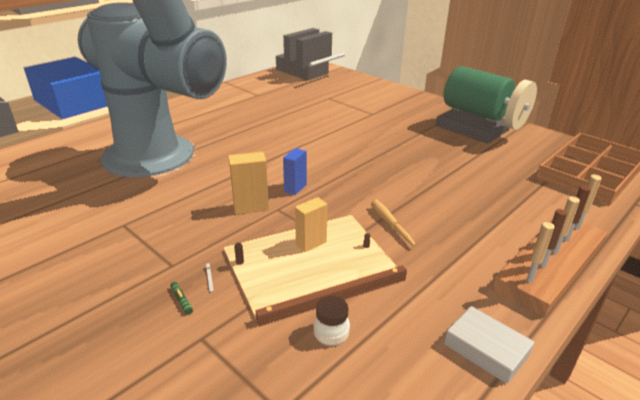

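View pics/d1.png

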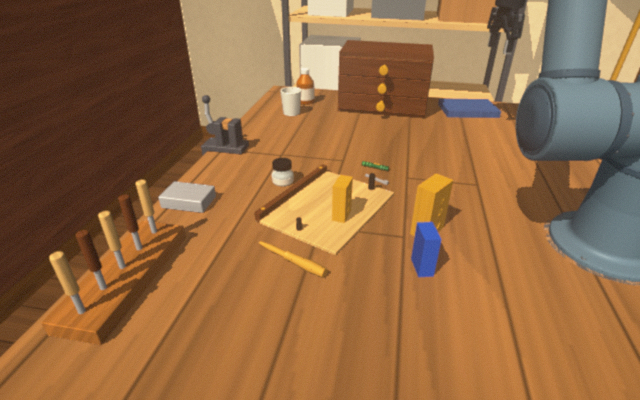

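The scene view shows the brass block on the board at about (311,225), with the dark stop strip from (260,310) to (405,273). The larger brass block at (248,183) and the blue one at (295,170) are decoys, and the cap at (239,253) and section at (367,241) stand near the board's side edges. The side view shows the block at (343,198) and the strip from (258,215) to (325,170).

```bash
python3 - <<'E'
from h import *
for n,rb in [('scene',(200,180,430,330)),('side',(245,155,400,260))]:
    im,d,c=grab(n); W=world(d,c)
    hsv=cv2.cvtColor(im,cv2.COLOR_BGR2HSV)
    m=np.zeros(d.shape,bool); m[rb[1]:rb[3],rb[0]:rb[2]]=1
    bx=(290,190,333,258) if n=='scene' else (328,170,358,226)
    B=np.zeros(d.shape,bool); B[bx[1]:bx[3],bx[0]:bx[2]]=1
    P=W[B&(W[...,2]>.03)]
    print(n,'block top z',np.nanpercentile(P[:,2],[50,98]),len(P))
    T=P[P[:,2]>np.nanpercentile(P[:,2],98)-.006]; 
    print(' top ctr',T.mean(0).round(4),len(T)); print(' minrect pts',[np.round(x,4) for x in cv2.minAreaRect((P[:,:2]*1000).astype(np.float32))])
    # board: pale color within z 4..13mm
    z=W[...,2]
    Q=W[m&(abs(z-.009)<.005)&(hsv[...,1]<150)&(hsv[...,2]>150)]
    print(' board',len(Q),np.round(cv2.minAreaRect((Q[:,:2]*1000).astype(np.float32)),1) if 0 else cv2.minAreaRect((Q[:,:2]*1000).astype(np.float32)),np.median(Q[:,2]))
    S=W[m&(abs(z-.024)<.004)&(hsv[...,2]<140)]
    print(' strip',len(S),cv2.minAreaRect((S[:,:2]*1000).astype(np.float32)) if len(S) else '')
    np.save(f'W_{n}.npy',W); np.save(f'I_{n}.npy',im)
    for nm,x in [('big',(250,180) if n=='scene' else (428,205))]: print(nm,W[x[1],x[0]])
E
```

```text
scene block top z [0.0716396  0.09474798] 1204
 top ctr [0.5364 0.0207 0.093 ] 337
 minrect pts [array([535.3866,  23.0903]), array([54.9269, 32.4159]), np.float64(79.9695)]
 board 8881 ((527.5697021484375, 40.8759765625), (501.2725524902344, 433.6504821777344), 44.709716796875) 0.009501470935323709
 strip 383 ((502.4015808105469, 12.095733642578125), (257.80499267578125, 347.8673400878906), 68.48015594482422)
big [0.37142953 0.02035427 0.07605566]
side block top z [0.07219744 0.09281688] 672
 top ctr [0.5319 0.0263 0.0913] 213
 minrect pts [array([532.2435,  23.294 ]), array([54.101 , 29.2929]), np.float64(82.1452)]
 board 4462 ((582.3447265625, -69.408935546875), (358.38494873046875, 269.9787292480469), 68.20977020263672) 0.007724930242252858
 strip 406 ((599.3865966796875, -26.489364624023438), (257.1376953125, 192.5673828125), 71.21485137939453)
big [0.3624601  0.06413799 0.08395819]
```

```bash
python3 - <<'E'
from h import *
for n in ['scene','side']:
    W=np.load(f'W_{n}.npy'); im=np.load(f'I_{n}.npy'); z=W[...,2]; hsv=cv2.cvtColor(im,cv2.COLOR_BGR2HSV)
    rb=(250,262,415,325) if n=='scene' else (250,160,335,225)
    m=np.zeros(z.shape,bool); m[rb[1]:rb[3],rb[0]:rb[2]]=1
    # strip top
    k=m&(z>.018)&(z<.029)&(hsv[...,2]<150)
    nl,lab,st,_=cv2.connectedComponentsWithStats(k.astype(np.uint8)); i=1+st[1:,4].argmax(); S=W[lab==i]
    S=S[S[:,2]>.021]
    L=cv2.fitLine((S[:,:2]*1000).astype(np.float32),cv2.DIST_HUBER,0,.01,.01).ravel()
    nrm=np.array([L[1],-L[0]]); nrm*=np.sign(nrm[0]); r=S[:,:2]*1000@nrm; l=S[:,:2]*1000@L[:2]
    print(n,len(S),'strip dir angle of normal',np.degrees(np.arctan2(nrm[1],nrm[0])),'offset pct',np.percentile(r,[2,10,50,90,98]),'ends',np.percentile(l,[0.5,99.5]),'z',np.median(S[:,2]),L)
    # block faces from block points
    bx=(290,190,333,258) if n=='scene' else (328,170,358,226)
    B=np.zeros(z.shape,bool); B[bx[1]:bx[3],bx[0]:bx[2]]=1
    P=W[B&(z>.03)][:,:2]*1000
    for a in range(-16,0,2):
        n_=np.array([np.cos(np.radians(a)),np.sin(np.radians(a))]);t_=np.array([-n_[1],n_[0]])
        print(a,np.percentile(P@n_,[1,5,50,95,99]).round(1),np.percentile(P@t_,[1,5,95,99]).round(1))
E
python3 - <<'E'
from h import *
for n in ['section','cap','ink','burnisher','barrel']:
  for c in ['scene','side']:
    W=np.load(f'W_{c}.npy')
    for r in bot.recognise(c,n)[:2]:
        x=r['rect'];u,v=int((x[0]+x[2])/2),int((x[1]+x[3])/2); print(n,c,np.round(x),r['score'],W[v,u].round(3))
E
```

```text
scene 338 strip dir angle of normal -21.920584 offset pct [630.80255314 631.94314751 633.1283259  634.31319791 634.73977628] ends [ 71.12956026 326.99622459] z 0.02343359705952725 [ 3.7332115e-01  9.2770219e-01  6.6237463e+02 -4.9971512e+01]
-16 [493.9 498.1 519.  524.3 525.2] [142.5 143.6 192.1 195.2]
-14 [499.6 503.1 525.  529.3 530.2] [125.  126.  173.9 177.1]
-12 [504.7 507.3 530.3 533.7 534.5] [107.3 108.1 155.6 158.8]
-10 [508.5 511.1 534.9 537.5 538.3] [ 89.3  90.  137.1 140.5]
-8 [512.  514.4 538.6 540.9 541.6] [ 71.   71.7 118.5 122.1]
-6 [514.7 516.9 541.5 544.2 544.8] [ 52.4  53.2  99.7 103.4]
-4 [516.5 519.  543.6 546.8 547.9] [33.8 34.7 80.7 84.4]
-2 [517.5 520.4 544.8 549.2 550.3] [14.9 15.8 61.7 65.4]
side 373 strip dir angle of normal -21.97835 offset pct [616.17857249 617.19339    621.97799733 628.4130478  630.2579691 ] ends [ 74.8089895  330.85326581] z 0.023425593057912746 [ 3.7425622e-01  9.2732531e-01  6.5711902e+02 -3.3707806e+01]
-16 [488.1 489.  498.8 515.2 518.3] [143.8 148.  195.2 196.3]
-14 [494.4 495.2 505.1 521.2 524.1] [126.  130.2 177.3 178.3]
-12 [500.
[... 326 characters left out ...]
3] [17.6 21.9 67.9 68.7]
section side [298. 218. 304. 229.] 0.57 [0.605 0.091 0.025]
cap scene [234. 243. 245. 266.] 0.53 [ 0.489 -0.105  0.031]
cap scene [223. 217. 411. 324.] 0.36 [ 0.593 -0.022  0.008]
ink scene [315. 294. 348. 349.] 0.81 [ 0.715 -0.12   0.05 ]
ink side [273. 157. 296. 185.] 0.69 [ 0.687 -0.083  0.04 ]
burnisher scene [373. 200. 411. 243.] 0.63 [0.606 0.171 0.02 ]
burnisher side [264. 241. 331. 277.] 0.77 [0.586 0.19  0.019]
burnisher side [374. 176. 385. 183.] 0.49 [ 0.466 -0.157  0.003]
barrel scene [169. 282. 195. 315.] 0.79 [ 0.492 -0.224  0.014]
barrel side [362. 162. 388. 171.] 0.58 [ 0.481 -0.212  0.009]
barrel side [274. 157. 292. 187.] 0.37 [ 0.69  -0.084  0.037]
```

>>> step_arm(
  motion=[
    [1, 20, -20, 0, 0],
    [1, 33, -32, 0, 0],
    [1, 33, -32, 0, 0],
    [1, 33, -32, 0, 0],
    [1, 33, -32, 0, 0],
    [1, 33, -32, 0, 0],
    [1, 33, -32, 0, 0],
    [1, 33, -32, 0, 0],
    [1, 33, -32, 0, 0],
    [1, 33, -32, 0, 0],
  ],
  newtons=30,
)

```text
t: 2.3
ee_pos: [0.3849, -0.1541, 0.2536]
orientation: [3.141, -0.001, 0.316]
wrist_force: [-0.0, -0.6, 0.3]
finger_gap: -0.001
finger_force: 0.0
```

>>> step_arm(
  motion=[
    [1, 33, -32, 0, 0],
    [1, 33, -32, 0, 0],
    [1, 33, -32, 0, 0],
    [1, 30, -30, 0, 0],
    [1, 20, -20, 0, 0],
    [1, 0, 0, 0, -9],
    [1, 0, 0, 0, -10],
    [1, 0, 0, 0, -10],
    [1, 0, 0, 0, -10],
    [1, 0, 0, 0, -10],
  ],
)

```text
t: 3.55
ee_pos: [0.4806, 0.0297, 0.2534]
orientation: [3.141, 0.0, 1.177]
wrist_force: [0.2, 0.1, 0.6]
finger_gap: 0.0
finger_force: 0.0
```

>>> step_arm(
  motion=[
    [1, 0, 0, 0, -10],
    [1, 0, 0, 0, -10],
    [1, 0, 0, 0, -10],
    [1, 0, 0, 0, -10],
    [1, 0, 0, 0, -10],
    [1, 0, 0, 0, -10],
    [1, 0, 0, 0, -10],
    [1, 0, 0, 0, -10],
    [1, 0, 0, 0, -10],
    [1, 0, 0, 0, -10],
  ],
)

```text
t: 4.8
ee_pos: [0.4806, 0.0297, 0.2534]
orientation: [-3.142, 0.0, 2.922]
wrist_force: [0.1, 0.5, -0.8]
finger_gap: -0.001
finger_force: 0.0
```

```bash
python3 - <<'E'
from h import *
im,d,c=grab('wrist','w1'); W=world(d,c); z=W[...,2]
m=(z>.085)&(z<.1)&(abs(W[...,0]-.534)<.06)&(abs(W[...,1]-.023)<.06)
print(m.sum(), z[m].mean() if m.any() else 0, -np.array(c['R']).T@c['t'])
if m.any(): print(cv2.minAreaRect((W[m][:,:2]*1000).astype(np.float32)))
E
```

```text
1567 0.09209656385997031 [0.40186132 0.04736372 0.37441156]
((533.3037719726562, 22.439315795898438), (50.053489685058594, 28.73471450805664), 82.35704040527344)
```

View pics/w1.png

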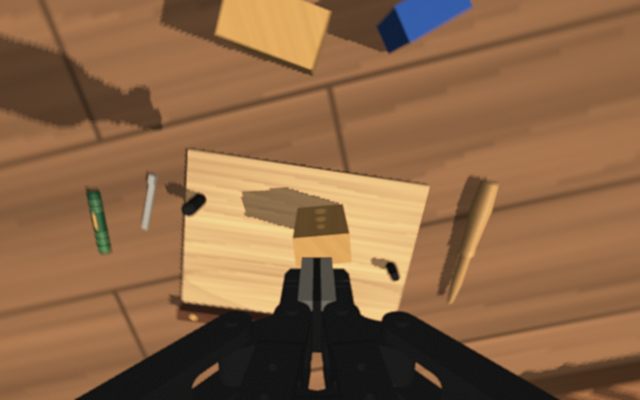

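The wrist view shows the block with its three holes facing the robot, at (320,218), and its top at (322,248). The depth fit gives a 50 x 29 mm top at z = 92 mm, yaw -7.6°, which matches the sizes in the text.

>>> step_arm(
  motion=[
    [1, 0, 0, 20, -5],
    [1, 0, 0, 30, 0],
    [1, 0, 0, 30, 0],
    [1, 0, 0, 30, 0],
    [1, 0, 0, 25, 0],
    [1, 0, 0, 15, 0],
    [1, 0, 0, 3, 0],
    [1, -8, 0, 0, 0],
    [1, -8, 0, 0, 0],
    [1, -4, 0, 0, 0],
  ],
)

```text
t: 6.1
ee_pos: [0.5021, 0.0267, 0.1011]
orientation: [3.142, 0.002, 3.003]
wrist_force: [-0.8, 0.8, 0.6]
finger_gap: 0.001
finger_force: 0.0
```

>>> step_arm(
  motion=[
    [1, -2, 0, 0, 0],
    [1, -2, 0, 0, 0],
    [1, -2, 0, 0, 0],
    [1, -2, 0, 0, 0],
    [1, -2, 0, 0, 0],
    [1, -2, 0, 0, 0],
    [1, -2, 0, 0, 0],
  ],
)

```text
t: 6.98
ee_pos: [0.514, 0.025, 0.1002]
orientation: [-3.141, -0.001, 3.004]
wrist_force: [-1.6, 0.0, 1.4]
finger_gap: -0.003
finger_force: 0.8
```

>>> step_arm(
  motion=[
    [1, -3, 0, 0, 0],
    [1, -3, 0, 0, 0],
    [1, -3, 0, 0, 0],
    [1, -3, 0, 0, 0],
    [1, -2, 0, 0, 0],
  ],
)

```text
t: 7.6
ee_pos: [0.5286, 0.023, 0.1003]
orientation: [-3.141, 0.001, 3.004]
wrist_force: [0.5, 0.2, 0.1]
finger_gap: -0.003
finger_force: 0.1
```

```bash
python3 - <<'E'
from h import *
im,_,_=grab('side'); cv2.imwrite('pics/d2.png',cv2.resize(im[110:270,240:480],None,fx=3,fy=3))
E
```

```text
(no output)
```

View pics/d2.png

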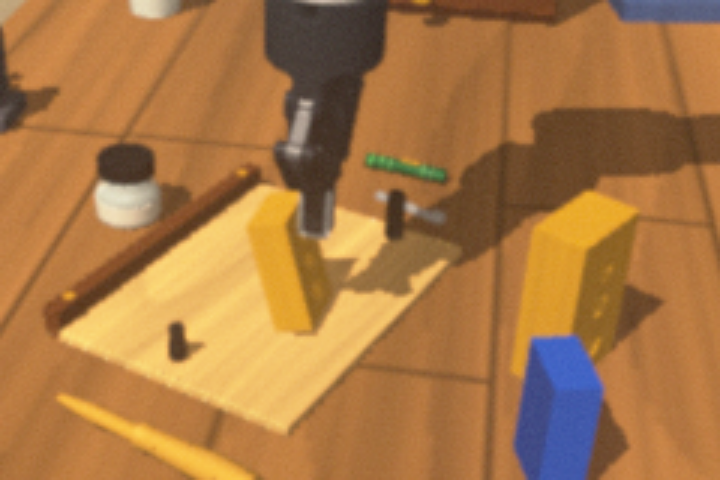

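The crop shows the block leaning towards the strip at (285,260), with the fingertips on its drilled face at (315,220). It is tipping as intended, so I keep pushing.

>>> step_arm(
  motion=[
    [1, -3, 0, 0, 0],
    [1, -3, 0, 0, 0],
    [1, -2, 0, 0, 0],
    [1, -2, 0, 0, 0],
    [1, -2, 0, 0, 0],
    [1, -2, 0, 0, 0],
    [1, 0, 0, 0, 0],
    [1, 0, 0, 0, 0],
    [1, 0, 0, 0, 0],
  ],
)

```text
t: 8.78
ee_pos: [0.5419, 0.0211, 0.1003]
orientation: [-3.141, -0.0, 3.004]
wrist_force: [-0.6, 0.4, 0.1]
finger_gap: -0.002
finger_force: 0.0
```

```bash
cat > m.py <<'E'
from h import *
import sys
C0=np.array([.59,.01])
for n in ['scene','side']:
    im,d,c=grab(n,'z_'+n); W=world(d,c); z=W[...,2]
    m=(z>.0315)&(z<.041)&(np.hypot(W[...,0]-C0[0],W[...,1]-C0[1])<.085)
    hsv=cv2.cvtColor(im,cv2.COLOR_BGR2HSV); m&=(hsv[...,1]>90)&(hsv[...,2]>70)
    nl,lab,st,_=cv2.connectedComponentsWithStats(m.astype(np.uint8)); i=1+st[1:,4].argmax()
    P=W[lab==i]; print(n,len(P),P[:,2].mean(),cv2.minAreaRect((P[:,:2]*1000).astype(np.float32)))
E
python3 m.py
```

```text
scene 999 0.03688987605097453 ((590.2251586914062, 15.18841552734375), (52.07514953613281, 87.09688568115234), 81.68739318847656)
side 554 0.03539412951257638 ((588.2806396484375, 15.271507263183594), (54.91671371459961, 84.45941162109375), 82.79823303222656)
```

>>> step_arm(
  motion=[
    [1, 5, 0, -15, 0],
    [1, 10, 0, -30, 0],
    [1, 15, 0, -40, 0],
    [0.72, 20, 0, -40, 0],
    [0.72, 20, 0, -20, 0],
    [0.72, 15, 0, 0, 0],
    [0.72, 5, 0, 0, 7],
    [0.72, 0, 0, 0, 7],
    [0.72, 0, 0, 0, 0],
  ],
)

```text
t: 10.0
ee_pos: [0.4519, 0.0336, 0.2445]
orientation: [-3.141, -0.001, 2.761]
wrist_force: [1.2, 0.2, -0.0]
finger_gap: 0.282
finger_force: 0.0
```

```bash
cat > w.py <<'E'
from h import *
import sys
im,d,c=grab('wrist',sys.argv[1]); W=world(d,c); z=W[...,2]
hsv=cv2.cvtColor(im,cv2.COLOR_BGR2HSV); x,y=W[...,0],W[...,1]
m=(z>.031)&(z<.041)&(np.hypot(x-.595,y-.01)<.085)&(hsv[...,1]>70)&(hsv[...,2]>70)
nl,lab,st,_=cv2.connectedComponentsWithStats(m.astype(np.uint8)); i=1+st[1:,4].argmax()
P=W[lab==i]; r=cv2.minAreaRect((P[:,:2]*1000).astype(np.float32)); print('block',len(P),P[:,2].mean(),r)
k=(z>.0195)&(z<.029)&(x*.927-y*.375>.605)&(x*.927-y*.375<.65)&(abs(.375*x+.927*y-.2)<.14)
S=W[k][:,:2]*1000; print('strip n',len(S))
if len(S)>30:
    tt=S@[.375,.927]; nn=S@[.927,-.375]
    e=[];b=np.arange(60,340,8)
    for a in b:
        q=(tt>=a)&(tt<a+8)
        if q.sum()>4: j=nn[q].argsort()[1]; e.append((tt[q][j],nn[q][j]))
    e=np.array(e); p=np.polyfit(e[:,0],e[:,1],1); p=np.polyfit(*e[abs(np.polyval(p,e[:,0])-e[:,1])<2].T,1)
    print('face: nn=',p,'yaw deg',-22.02-np.degrees(np.arctan(p[0])),'at 236:',np.polyval(p,236),len(e), e.round(1)[::4].tolist())
print(bot.read_state()['ee_pos'],bot.read_state()['orientation'],bot.read_state()['finger_gap'])
E
python3 w.py w2
```

```text
block 1292 0.03638655780316482 ((588.1055908203125, 3.2865676879882812), (28.511810302734375, 85.59486389160156), 81.24657440185547)
strip n 899
face: nn= [-5.94445361e-03  6.19095929e+02] yaw deg -21.67941190808655 at 236: 617.6930375562084 13 [[155.7, 622.1], [185.2, 617.6], [212.5, 617.3], [245.8, 621.4]]
[0.45213549 0.03356727 0.24457558] [-3.14105210e+00 -1.16224467e-03  2.76131945e+00] 0.28136100609114467
```

View pics/w2.png

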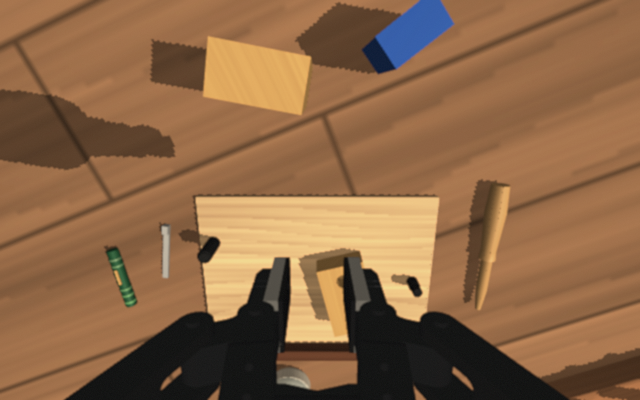

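The wrist view shows the board's near edge level in the image (rows 195–197), so the tool is square to the board. The block lies with its holes up at (335,290), askew by about 14°, with the strip at row 352.

>>> step_arm(
  motion=[
    [0.72, -10, 5, 20, 0],
    [0.72, -20, 15, 35, 0],
    [0.72, -20, 10, 40, 0],
    [0.72, -6, 5, 40, 0],
    [0.72, 0, 0, 35, 0],
    [0.72, 0, 0, 25, 0],
    [0.72, 0, 0, 9, 0],
    [0.72, 0, 0, 0, 0],
  ],
)

```text
t: 11.05
ee_pos: [0.5174, 0.0451, 0.041]
orientation: [-3.141, -0.001, 2.76]
wrist_force: [0.1, -0.3, 0.2]
finger_gap: 0.279
finger_force: 0.0
```

>>> step_arm(
  motion=[
    [0.72, -5, 0, 0, 0],
    [0.72, -5, 0, 0, 0],
    [0.72, -5, 0, 0, 0],
    [0.72, -3, 0, 0, 0],
    [0.72, -3, 0, 0, 0],
    [0.72, -3, 0, 0, 0],
    [0.72, -3, 0, 0, 0],
  ],
)

```text
t: 11.92
ee_pos: [0.5383, 0.0368, 0.0406]
orientation: [3.141, -0.009, 2.761]
wrist_force: [-10.3, 6.1, 7.0]
finger_gap: 0.281
finger_force: 5.0
```

>>> step_arm(
  motion=[
    [0.72, -3, 0, 0, 0],
    [0.72, -3, 0, 0, 0],
    [0.72, -3, 0, 0, 0],
    [0.72, 0, 0, 0, 0],
  ],
)

```text
t: 12.42
ee_pos: [0.5483, 0.0334, 0.0407]
orientation: [3.14, -0.006, 2.761]
wrist_force: [-6.5, 4.3, 5.5]
finger_gap: 0.279
finger_force: 3.7
```

```bash
python3 m.py; python3 - <<'E'
import cv2
a=cv2.imread('pics/z_side.png')[130:270,240:440]; b=cv2.imread('pics/z_scene.png')[190:330,210:430]
cv2.imwrite('pics/c1.png',cv2.hconcat([cv2.resize(a,(400,280)),cv2.resize(b,(400,280))]))
E
```

```text
scene 1073 0.036942725811468305 ((590.0845947265625, 11.503883361816406), (53.42729187011719, 107.13380432128906), 76.98452758789062)
side 376 0.03536909293647862 ((590.9474487304688, 17.321395874023438), (53.4976921081543, 107.76079559326172), 69.13117218017578)
```

View pics/c1.png

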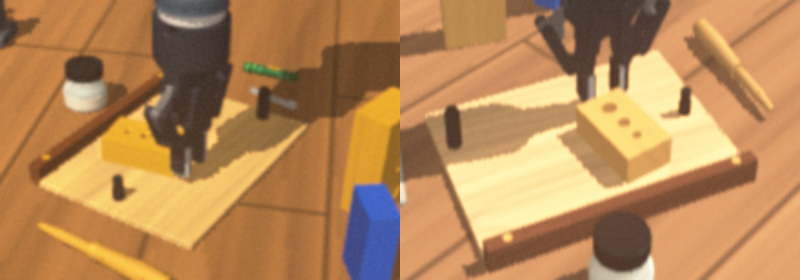

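The crops show the block lying holes up at (145,145) in the side view and (622,135) in the scene view. The fingers are at its foot end, and it is still somewhat askew and short of the strip.

>>> step_arm(
  motion=[
    [0.72, -3, 0, 0, 0],
    [0.72, -3, 0, 0, 0],
    [0.72, -3, 0, 0, 0],
    [0.72, 0, 0, 0, 0],
  ],
)

```text
t: 13.02
ee_pos: [0.5569, 0.0301, 0.0407]
orientation: [3.14, -0.006, 2.761]
wrist_force: [-4.8, 4.4, 3.9]
finger_gap: 0.281
finger_force: 3.5
```

```bash
cat > m.py <<'E'
from h import *
s=bot.read_state(); p=np.array(s['ee_pos'])*1000; nb=np.array([.9285,-.3714]); tb=np.array([.3714,.9285])
ax=p[:2]@nb; print('tcp ax',ax,'lat',p[:2]@tb,'z',p[2])
for n in ['scene','side']:
    im,d,c=grab(n,'z_'+n); W=world(d,c); z=W[...,2]; A=W[...,:2]@nb*1000; L=W[...,:2]@tb*1000
    m=(z>.032)&(z<.041)&(A>ax+16)&(A<640)&(abs(L-236)<60)
    P=W[m]; r=cv2.minAreaRect((P[:,:2]*1000).astype(np.float32)); e=A[m]
    print(n,len(P),P[:,2].mean().round(4),'far',np.percentile(e,[98,99.5]).round(1),'lat',np.percentile(L[m],[1,99]).round(1),r)
    # side edges' direction: fit lat extremes over axial bins
    o=[]
    for f in (5,95):
        b=[(a+2.5,np.percentile(L[m][(e>=a)&(e<a+5)],f)) for a in np.arange(ax+22,e.max()-18,5) if ((e>=a)&(e<a+5)).sum()>8]
        o.append(np.degrees(np.arctan(np.polyfit(*np.array(b).T,1)[0])) if len(b)>3 else None)
    print('  edge angle rel board',o)
E
python3 m.py
```

```text
tcp ax 505.8710746916481 lat 234.72935831267117 z 40.686926021028874
scene 999 0.0371 far [603.9 605.6] lat [199.9 256. ] ((606.7406616210938, 3.4416770935058594), (51.93052291870117, 86.84146881103516), 75.20795440673828)
  edge angle rel board [np.float64(6.977091869121542), np.float64(7.486785649195219)]
side 317 0.0354 far [600.6 602.6] lat [203.8 257.3] ((607.4376220703125, 3.718494415283203), (52.92164993286133, 76.01705169677734), 75.84135437011719)
  edge angle rel board [np.float64(-4.293894883128153), np.float64(6.718228794394963)]
```

>>> step_arm(
  motion=[
    [0.72, -3, 0, 0, 0],
    [0.72, -3, 0, 0, 0],
    [0.72, -3, 0, 0, 0],
    [0.72, 0, 0, 0, 0],
  ],
)

```text
t: 13.62
ee_pos: [0.5654, 0.0268, 0.0408]
orientation: [3.14, -0.006, 2.761]
wrist_force: [-4.4, 4.2, 4.4]
finger_gap: 0.28
finger_force: 3.3
```

```bash
python3 m.py
```

```text
tcp ax 515.0691538069733 lat 234.86701028097642 z 40.75262809359759
scene 1007 0.037 far [611.6 612.6] lat [199.5 251.5] ((614.372802734375, -2.164051055908203), (52.3616943359375, 81.94734191894531), 71.16584777832031)
  edge angle rel board [np.float64(3.492841901869363), np.float64(3.8812218273802355)]
side 287 0.0355 far [608.  609.9] lat [202.1 252.6] ((614.4241943359375, -2.1230926513671875), (52.7433967590332, 77.21062469482422), 71.5696029663086)
  edge angle rel board [np.float64(-3.6586190561063168), np.float64(2.9977673879679005)]
```

>>> step_arm(
  motion=[
    [0.72, -2, 0, 0, 0],
    [0.72, -2, 0, 0, 0],
    [0.72, -2, 0, 0, 0],
    [0.72, 0, 0, 0, 0],
  ],
)

```text
t: 14.22
ee_pos: [0.571, 0.0247, 0.0407]
orientation: [3.14, -0.006, 2.761]
wrist_force: [-5.2, 4.5, 3.8]
finger_gap: 0.281
finger_force: 3.4
```

>>> step_arm(
  motion=[
    [0.72, -1, 0, 0, 0],
    [0.72, -1, 0, 0, 0],
    [0.72, 0, 0, 0, 0],
  ],
)

```text
t: 14.6
ee_pos: [0.5724, 0.0239, 0.0406]
orientation: [3.14, -0.006, 2.761]
wrist_force: [-6.4, 5.7, 4.2]
finger_gap: 0.283
finger_force: 3.7
```

```bash
python3 m.py
```

```text
tcp ax 522.5804783863593 lat 234.72808314615912 z 40.610081604405764
scene 998 0.037 far [617.6 618.1] lat [198.4 248.5] ((620.4264526367188, -7.250514984130859), (51.53995132446289, 80.15253448486328), 68.2799301147461)
  edge angle rel board [np.float64(-0.0867461867889537), np.float64(-0.060384636040223275)]
side 262 0.0354 far [614.4 615.5] lat [198.8 249. ] ((620.1122436523438, -7.600643157958984), (52.63658905029297, 75.51731872558594), 69.34058380126953)
  edge angle rel board [np.float64(6.193930283213407), np.float64(0.2851279831139183)]
```

>>> step_arm(
  motion=[
    [0.72, -1, 0, 0, 0],
    [0.72, -1, 0, 0, 0],
    [0.72, 0, 0, 0, 0],
  ],
)

```text
t: 15.08
ee_pos: [0.5738, 0.023, 0.0406]
orientation: [3.141, -0.007, 2.76]
wrist_force: [-7.5, 3.9, 5.9]
finger_gap: 0.28
finger_force: 4.2
```

>>> step_arm(
  motion=[
    [0.72, -1, 0, 0, 0],
    [0.72, -1, 0, 0, 0],
    [0.72, 0, 0, 0, 0],
  ],
)

```text
t: 15.45
ee_pos: [0.5746, 0.0225, 0.0405]
orientation: [3.141, -0.009, 2.76]
wrist_force: [-9.8, 5.2, 8.8]
finger_gap: 0.282
finger_force: 5.4
```

>>> step_arm(
  motion=[
    [0.72, -1, 0, 0, 0],
    [0.72, -1, 0, 0, 0],
    [0.72, 0, 0, 0, 0],
  ],
)

```text
t: 15.82
ee_pos: [0.5747, 0.0225, 0.0405]
orientation: [3.141, -0.012, 2.761]
wrist_force: [-14.0, 7.4, 12.1]
finger_gap: 0.278
finger_force: 7.7
```

>>> step_arm(
  motion=[
    [0.72, -1, 0, 0, 0],
    [0.72, -1, 0, 0, 0],
    [0.72, 0, 0, 0, 0],
  ],
)

```text
t: 16.2
ee_pos: [0.5747, 0.0223, 0.0401]
orientation: [3.141, -0.016, 2.761]
wrist_force: [-16.1, 8.3, 14.8]
finger_gap: 0.283
finger_force: 9.6
```

```bash
python3 m.py
```

```text
tcp ax 525.3469592700473 lat 234.15043606229725 z 40.13039634170041
scene 1004 0.037 far [620.2 620.9] lat [197.9 247.9] ((622.6596069335938, -8.870048522949219), (51.788787841796875, 80.60273742675781), 68.93180084228516)
  edge angle rel board [np.float64(-0.05081579686252474), np.float64(0.07757912165875744)]
side 253 0.0354 far [616.6 617.9] lat [199.  248.8] ((621.2560424804688, -7.600948333740234), (51.836769104003906, 76.49307250976562), 67.62454986572266)
  edge angle rel board [np.float64(4.13094352444254), np.float64(-1.3078778233613715)]
```

>>> step_arm(
  motion=[
    [0.72, 2, 0, 0, 0],
    [0.72, 2, 0, 0, 0],
    [0.72, 4, 0, 0, 0],
    [0.72, 8, 0, 0, 0],
    [0.72, 12, 0, 0, 0],
    [0.72, 10, 0, -10, 0],
    [0.72, 10, 0, -35, 0],
    [0.72, 20, 0, -50, 0],
    [0.72, 20, 0, -50, 0],
    [0.72, 10, 0, -40, 0],
  ],
)

```text
t: 17.55
ee_pos: [0.4909, 0.056, 0.2292]
orientation: [3.141, 0.002, 2.76]
wrist_force: [0.3, -0.1, 0.3]
finger_gap: 0.281
finger_force: 0.0
```

>>> step_arm(
  motion=[
    [0.72, 30, 0, -10, 0],
    [0.72, 0, 0, 0, 0],
    [0.72, 0, 0, 0, 0],
  ],
)

```text
t: 17.92
ee_pos: [0.4641, 0.0667, 0.2364]
orientation: [3.142, 0.001, 2.759]
wrist_force: [0.1, -0.1, -0.3]
finger_gap: 0.281
finger_force: 0.0
```

```bash
python3 m.py; python3 - <<'E'
from h import *
a=cv2.imread('pics/z_side.png')[140:260,240:400]; b=cv2.imread('pics/z_scene.png')[200:335,220:420]
cv2.imwrite('pics/c2.png',cv2.hconcat([cv2.resize(a,(400,300)),cv2.resize(b,(400,300),interpolation=cv2.INTER_CUBIC)]))
E
```

```text
tcp ax 406.11487853636646 lat 234.28056388888885 z 236.40599371482227
scene 1075 0.037 far [620.3 621.1] lat [197.7 247.8] ((619.9751586914062, -8.039615631103516), (51.60476303100586, 87.84590148925781), 68.6631088256836)
  edge angle rel board [np.float64(0.24744968844043005), np.float64(-0.16863111557635835)]
side 511 0.0355 far [616.1 617.7] lat [197.5 248.8] ((617.3988037109375, -6.965938568115234), (53.37482833862305, 86.2536849975586), 68.77510070800781)
  edge angle rel board [np.float64(1.1495207324899177), np.float64(0.6606735565630696)]
```

View pics/c2.png

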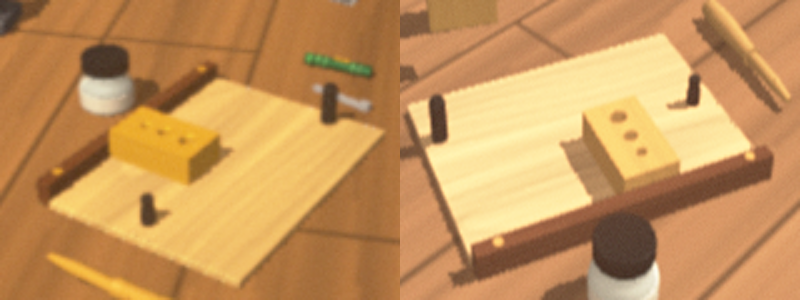

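The block lies holes up with its top end flush against the strip, at (125,140) in the side crop and (640,190) in the scene crop. It is square to within about 0.3°, the bystanders haven't moved and the arm is clear.

```bash
python3 -c "
from bench import bot
print(bot.close_job())"
```

```text
the job is handed in; nothing more can be done
None
```

The job is handed in: I tipped the brass block onto its back with the holes up and pushed it square and flush against the stop strip. In the last pictures the bystanders stood where they were and the arm was clear, at about 18 s.

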